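# Open the glue press and put the mended puzzle boat home

## Robot

A 6-joint arm with a two-finger parallel gripper is mounted at the origin on the work surface. World frame = base frame: x ahead of the robot, y to its left, z up, the work surface at z = 0. Lengths are in m, angles in rad, forces in N, time in s.
With the tool pointing down it reaches from about 0.375 to 0.9 m from the base axis. Payload 3.1 kg.
Tool frame: the origin (TCP) lies at the very end of the fingers, on their centre line; the grasp point (between the pads) lies 19 mm behind it (manip.hold_point_z is the distance from the TCP to the grasp point, in m); y points along the fingers, z is the direction in which the jaws open and shut, and the axes are right-handed (so a half turn about y gives the same grasp; the last joint's range is limited). The gripper opens to 85 mm and grips with 20 to 120 N. Pads are 22 mm wide; open, the fingers measure 114 mm over their backs; the gripper's body (76 mm by 85 mm) begins 54 mm behind the grasp point. The pads swing forward as they close: fully open they stand 13 mm farther back than shut.
Start: joints at [1.034, 0.527, 1.433, -0, 1.181, -0.178], TCP at [0.219, 0.585, 0.231] pointing down, gripper open.
Joint ranges: [-3.08, 3.08], [-0.75, 2.2], [0.22, 2.44], [-1.43, 4.57], [0, 2.65], [-2.85, 2.85]. Speed limits (rad/s): [2.79, 2.79, 3.14, 3.14, 3.14, 3.14].

## Interface

Orientations are given as a unit quaternion [x, y, z, w].
In Python, from station import manip, eyes, workorder gives the robot as it stands. The module is installed in compiled form; this text tells all that it offers.
- The arm moves only by the shell command python3 -m jog 'ROWS' [OPENING] [FORCE]. ROWS is JSON, a list of rows, each a list of 2 entries, a list of its own where there are three numbers: the shift along the tool's x, y, z in cm, then the turn about the tool's y in rad. A call has 1 to 20 rows; each row is the pose to reach, as a shift and turn from the pose commanded when the call began, along the tool's axes at that moment; what a row does not reach only later rows make up. A row lasts 1/12 s, in which the tool goes at most 41.7 mm and 7.16 degrees, less where a joint would pass 70% of its speed; a pose out of reach is approached as far as the arm can. A call with a gripper value outside its range is refused whole. OPENING is the finger opening in cm, from 0 to 8.54, set as the call begins (- or left out, the last holds). The fingers move at their own pace and stop on an object; FORCE is the grip in N (left out, the last holds). Time passes only in rows, so rows that repeat a pose let the fingers close. It gives the time, the measured TCP pose, the force and the opening at its end, in the units of the state.
- manip.sense(): the state, without advancing time (a new reading comes with each control period).
- eyes.snapshot(name): name is "scene" or "side" or "wrist"; returns a dict with "frame" (384x512x3 uint8, red, green, blue), "vfov" (degrees; the focal length in pixels is half the picture's height over the tangent of half this angle, whatever the lens; pixels are square), "cx", "cy" (the principal point, pixels), "k1" (the pictures are not rectified: a ray, as slopes to the right and down, at radius r is drawn at 1 + k1 r^2 times it, then the intrinsics apply), "rvec" (rotation vector, rad) and "tvec" (3), from world to camera coordinates, as OpenCV has them. Camera axes: x right, y down, z forward; pixel columns grow to the right and rows downward; lengths in m; the calibration is good to about 2 mm. A picture is of the moment at which its call begins. There is no depth.
- workorder.sign_off(): hands the job in, once; it reports no verdict.
The state is a dict: "t": time; "q": joint angles; "qd": joint speeds; "tau": joint torques, N m; "tcp_pos": TCP position; "tool_rot": TCP orientation; "force": force on the tool from outside, world axes, zero at the start; "ft_torque": the same for the moment, N m; "finger_gap": opening from 0.0 (shut) to 1.0 (fully open).
Only numpy, scipy, OpenCV 4.12 (cv2) and the standard library are available. Lean on these libraries where they do the work, as an engineer would, in place of code of your own. Each camera call takes 0.05 s, during which the arm holds its last target. There are 200 camera calls.

## Task

The mended wooden boat is clamped in the small glue press. Wind the press's handwheel anticlockwise all the way up to its stop, letting your hand rise just as the wheel does, so that you never hold it down or pull it up hard against its spring collar; then draw the boat out by its fin, lay it fully home, flat in the empty boat-shaped place of the puzzle frame, and let go. Leave the excavator, the marble jar and the ball where they are.

Things in the scene. Friction and masses are not known exactly. Their poses are not given: they have to be found in the camera images.
- press: Wooden screw press, fixed. Origin on the bench top under the vertical screw axis, z up. Base board 14 mm thick, x -160 to +50, y +-90 mm. Steel posts at x 0, y +-75 mm carry the crossbeam. Under the beam a 50 x 50 mm plate, 12 mm thick, on the stem's foot clamps the boat's bow to the base at the start (plate underside at z 24 mm). Plate, stem and wheel rise together.
- beam (a point): On the screw axis at the top face of the press's wooden crossbeam, 105 mm above the bench. The beam is 34 mm along x, 186 mm along y and 22 mm thick; the post nuts at its ends stand 8 mm above it.
- wheel (a point): Aluminium handwheel, disc 60 mm diameter, 16 mm thick, 5 mm hub cap; this point is its centre on the screw axis, 143 mm above the bench at the start, z up. Stiff to turn (up to about 0.4 N m), stays put. Turned anticlockwise from above it rises on a steep thread of unknown lead (15 to 60 mm per turn) to a hard stop 24 mm up, so somewhere between 0.4 and 1.6 turns on.
- handwheel (a joint): Give of the spring collar by which the wheel sits on its stem: 0 at rest, in m, plus when a hand pulls the wheel up off the stem, minus when it pushes or holds it down; 8 N per mm. The wheel must not be strained beyond 1.5 mm (12 N) either way, or the plastic nut strips.
- piece: Loose wooden puzzle boat, about 70 g, 10 mm thick. Origin on its underside below the fin, x to the bow, z up. Hull x -45 to +75 mm, 52 mm wide; bow x +75 to +125 mm, 28 mm wide. Grip fin on top at the origin: 44 mm along x, 14 mm thick, z 10 to 44 mm. Starts on the press base (underside 14 mm above the bench), bow under the plate, fin on the press's -x side; it comes out towards press -x.
- pocket (a point): The empty boat-shaped recess in the fixed puzzle frame: point on the recess floor, 4 mm above the bench, where the boat's origin belongs; x is where the bow must point, z up. Recess 8 mm deep, 3 mm larger than the boat on every side. The frame is a 240 x 160 mm board, 12 mm high, its centre 40 mm along +x and 30 mm along +y from this point; the rest of its top is flat.
- excavator: Yellow plastic toy excavator, about 175 x 82 x 106 mm high, stands loose on the bench; leave alone.
- jar: Glass marble jar with screw lid, 72 mm diameter, 103 mm high, loose; leave alone. Origin at its underside.
- ball_center (a point): Centre of the red plastic ball, 68 mm diameter, resting on a small fixed white hoop; leave alone.
There are look-alikes about, which are no part of the job. There is more than one size of the piece; the one meant has the size given above.

How it is judged:
By the outcome, as a careful person would: the job done as asked, in the order asked, and still so for the second after the job is handed in, with the robot touching nothing.
It also fails if it takes over 72 s, if anything falls off the work surface, if the arm or the gripper's body presses on something with over 40 N, if the wrist force passes 120 N, or if a joint passes its speed limit or range.

## Working session

There is one attempt and no reset: what is moved stays moved. The work goes in short steps, Python scripts to look and compute and a shell command to move; the robot and the scene stay as the last step left them, time stands still between calls to the robot, and variables do not carry over. Pictures are saved under pics/ and viewed, about 8 in all and at most 12, crops included, and the job is handed in when it is done.

```bash
mkdir -p pics
cat > h.py <<'E'
import numpy as np, cv2
from scipy.spatial.transform import Rotation as R
from station import manip, eyes, workorder
def snap(n,fn=None):
    s=eyes.snapshot(n)
    if fn: cv2.imwrite('pics/'+fn,s['frame'][:,:,::-1])
    return s
def cam(s):
    f=192/np.tan(np.radians(s['vfov'])/2); Rm=cv2.Rodrigues(np.array(s['rvec'],float))[0]
    return f,Rm,np.array(s['tvec'],float)
def proj(s,P):
    f,Rm,t=cam(s); c=np.atleast_2d(P)@Rm.T+t; u=c[:,:2]/c[:,2:]
    r2=(u**2).sum(1,keepdims=True); u=u*(1+s['k1']*r2)
    return u*f+[s['cx'],s['cy']]
def ray(s,px):
    f,Rm,t=cam(s); d=(np.array(px,float)-[s['cx'],s['cy']])/f; u=d.copy()
    for _ in range(30): u=d/(1+s['k1']*(u@u))
    v=Rm.T@np.array([u[0],u[1],1]); return -Rm.T@t, v/np.linalg.norm(v)
def onz(s,px,z):
    o,v=ray(s,px); return o+v*(z-o[2])/v[2]
def grid(s,fn):
    im=cv2.resize(s['frame'][:,:,::-1],(768,576),interpolation=cv2.INTER_CUBIC)
    for k in range(50,512,50): cv2.putText(im,str(k),(int(k*1.5),10),0,.35,(0,0,255),1)
    for k in range(50,384,50): cv2.putText(im,str(k),(0,int(k*1.5)),0,.35,(0,0,255),1)
    cv2.imwrite('pics/'+fn,im)
def crop(s,x0,x1,y0,y1,k,fn):
    im=cv2.resize(s['frame'][y0:y1,x0:x1,::-1],None,fx=k,fy=k,interpolation=cv2.INTER_CUBIC)
    for c in range((x0//20+1)*20,x1,20): cv2.putText(im,str(c),((c-x0)*k,10),0,.35,(0,0,255),1); cv2.line(im,((c-x0)*k,12),((c-x0)*k,18),(0,0,255),1)
    for r in range((y0//20+1)*20,y1,20): cv2.putText(im,str(r),(0,(r-y0)*k),0,.35,(0,0,255),1); cv2.line(im,(25,(r-y0)*k),(31,(r-y0)*k),(0,0,255),1)
    cv2.imwrite('pics/'+fn,im)
E
python3 - <<'E'
from h import *
import pickle
d={n:eyes.snapshot(n) for n in('scene','side','wrist')}
pickle.dump(d,open('s0.pkl','wb'))
for n in d: grid(d[n],n+'0.png'); f,Rm,t=cam(d[n]); print(n,f,-Rm.T@t,Rm[2])
s=manip.sense(); print(s); print(R.from_quat(s['tool_rot']).as_matrix(), manip.hold_point_z)
E
```

```text
scene 353.23688859311414 [ 1.20232992 -0.23791769  0.92908305] [-0.61847361  0.2134389  -0.75626333]
side 403.2822304151072 [ 0.27065754 -0.78240628  1.15672796] [ 0.185892    0.57866823 -0.79409524]
wrist 321.801873034055 [0.15478617 0.60925092 0.37261042] [ 0.2545731  -0.09666742 -0.96220993]
{'t': 0.15, 'q': array([ 1.03348472e+00,  5.28277368e-01,  1.43360188e+00,  7.78045162e-06,
        1.18141111e+00, -1.78501487e-01]), 'qd': array([ 2.78065199e-04, -8.63570191e-05, -1.91783671e-03, -1.07803976e-03,
       -3.63229061e-04, -5.56087255e-04]), 'tau': array([ 5.86530714e-04, -4.42740583e+01, -1.78275365e+01, -2.24597979e-04,
        5.69355310e-03, -1.45084874e-05]), 'tcp_pos': array([0.21916156, 0.58472962, 0.23054516]), 'tool_rot': array([ 0.6963186 , -0.12639275,  0.12596745, -0.695196  ]), 'force': array([-0.18493199,  0.09223972,  0.04640649]), 'ft_torque': array([-0.00466853,  0.00877226, -0.07800882]), 'finger_gap': 0.996166693861697}
[[ 9.36314149e-01 -8.75116832e-04  3.51162424e-01]
 [-3.51163379e-01 -1.45479289e-03  9.36313070e-01]
 [-3.08514729e-04 -9.99998559e-01 -1.66945215e-03]] 0.0187
```

View pics/scene0.png

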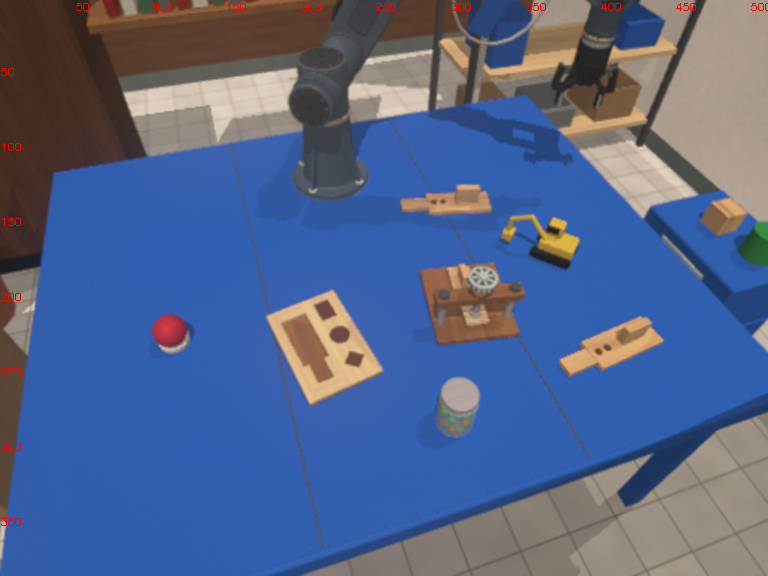

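View pics/side0.png

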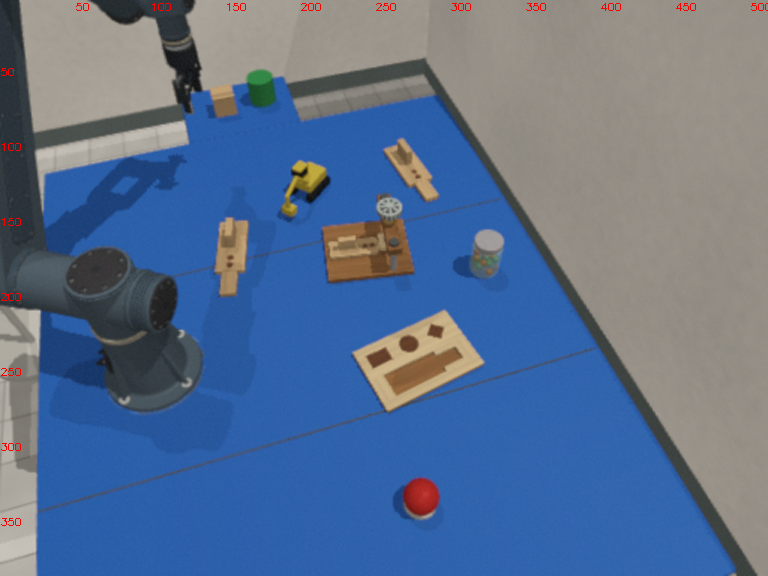

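The side image shows three boats: one loose at (155,170), one loose at (272,112), and one clamped in the press at (240,164). The clamped one is mine. The wheel is at about (259,138), the frame at (278,240), with its boat recess at about (283,248). I'll check this with crops.

Run:
```python
from h import *
import pickle
d=pickle.load(open('s0.pkl','rb'))
crop(d['side'],208,330,125,275,4,'c_side.png'); crop(d['scene'],172,358,168,272,4,'c_scene.png')
```

```text
(no output)
```

View pics/c_side.png

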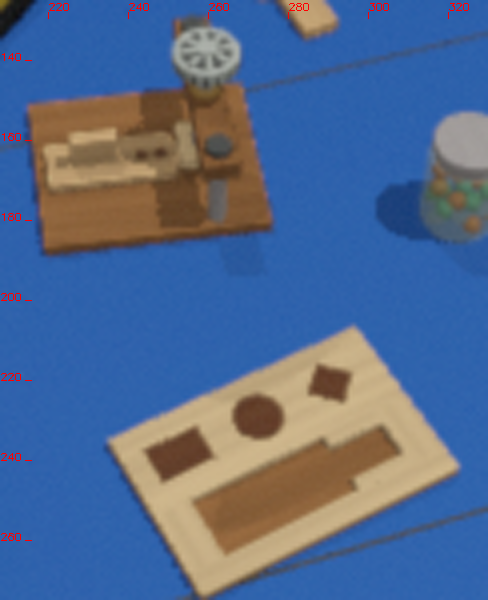

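View pics/c_scene.png

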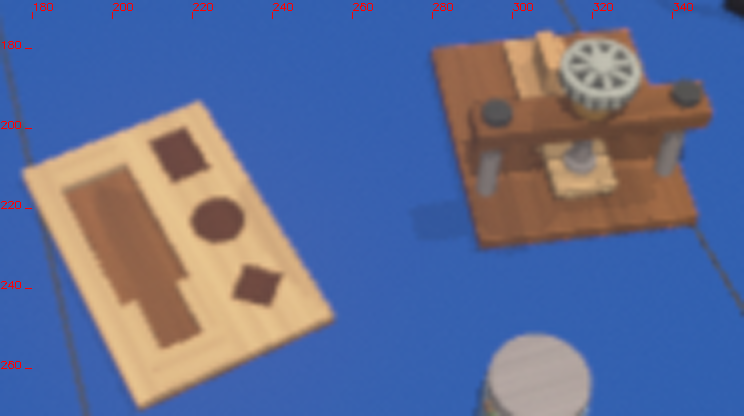

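```bash
cat > fit.py <<'E'
from h import *
import pickle
from scipy.optimize import least_squares
d=pickle.load(open('s0.pkl','rb'))
off={'side':(208,125),'scene':(172,168)}
def fit(obs,x0):
    def res(p,full=False):
        c,s=np.cos(p[2]),np.sin(p[2]); r=[]
        for n,(X,Y,Z),(a,b) in obs:
            P=np.array([p[0]+c*X/1e3-s*Y/1e3,p[1]+s*X/1e3+c*Y/1e3,Z/1e3])
            r.append(proj(d[n],P)[0]-[(a+.5)/4-.5+off[n][0],(b+.5)/4-.5+off[n][1]])
        return np.array(r) if full else np.ravel(r)
    o=least_squares(res,x0,loss='soft_l1'); print(o.x.round(4)); print(res(o.x,True).round(2).tolist()); return o.x
press=[('side',(-160,90,14),(28,104)),('side',(50,90,14),(243,85)),('side',(50,-90,14),(272,221)),('side',(-160,-90,14),(43,243)),
('side',(0,0,151),(206,53)),('side',(0,-75,113),(218,144)),
('scene',(-160,-90,14),(432,48)),('scene',(50,-90,14),(480,240)),('scene',(50,90,14),(697,213)),('scene',(-160,90,14),(630,30)),
('scene',(0,0,151),(600,66)),('scene',(0,-75,113),(497,110)),('scene',(0,75,113),(688,92))]
frame=[('side',(-80,110,12),(108,438)),('side',(160,110,12),(355,325)),('side',(160,-50,12),(460,465)),('side',(-80,-50,12),(204,594)),
('scene',(-80,-50,12),(22,171)),('scene',(-80,110,12),(200,101)),('scene',(160,110,12),(335,316)),('scene',(160,-50,12),(140,403)),
('side',(-48,29,12),(192,498)),('side',(128,17,12),(383,427)),('scene',(-48,-29,12),(62,190)),('scene',(-48,29,12),(127,165))]
p=fit(press,[.55,.2,0]); q=fit(frame,[.55,-.1,.3])
E
python3 fit.py
```

```text
[ 0.5986  0.171  -0.179 ]
[[0.02, -0.24], [-0.18, -0.75], [0.24, 0.65], [-0.01, 1.21], [0.05, -0.29], [0.0, 0.07], [0.06, -0.59], [-0.28, 0.08], [0.58, 1.03], [-0.03, -0.53], [0.15, 0.2], [-0.05, -0.2], [-0.07, -0.25]]
[ 0.5251 -0.1926  0.1866]
[[0.41, 0.34], [0.13, 0.23], [0.01, 0.23], [-0.12, 0.21], [0.16, 0.13], [0.24, 0.16], [0.04, -0.22], [-0.08, 0.51], [-0.33, 0.18], [-0.09, -1.56], [-0.21, -0.1], [0.16, -0.5]]
```

```bash
python3 -m jog '[[[50.1,3,-25.4],2.4],[[50.1,3,-25.4],2.4],[[50.1,3,-25.4],2.4],[[50.1,3,-25.4],2.4],[[50.1,3,-25.4],2.4],[[50.1,3,-25.4],2.4],[[50.1,3,-25.4],2.4],[[50.1,3,-25.4],2.4],[[50.1,3,-25.4],2.4],[[50.1,3,-25.4],2.4],[[50.1,3,-25.4],2.4],[[50.1,3,-25.4],2.4],[[50.1,3,-25.4],2.4],[[50.1,3,-25.4],2.4],[[50.1,3,-25.4],2.4],[[50.1,3,-25.4],2.4],[[50.1,3,-25.4],2.4],[[50.1,3,-25.4],2.4],[[50.1,3,-25.4],2.4],[[50.1,3,-25.4],2.4]]' 8.5
python3 -m jog '[[[0,0,0],1.2],[[0,0,0],1.2],[[0,0,0],1.2],[[0,0,0],1.2],[[0,0,0],1.2],[[0,0,0],1.2],[[0,0,0],1.2],[[0,0,0],1.2],[[0,0,0],1.2],[[0,0,0],1.2],[[0,0,0],1.2],[[0,0,0],1.2]]'
cat > look.py <<'E'
from h import *
import sys,pickle
s=manip.sense(); M=R.from_quat(s['tool_rot']).as_matrix()
print('t',s['t'],'q',s['q'].round(3),'tcp',s['tcp_pos'].round(4),'F',s['force'].round(2),'T',s['ft_torque'].round(3),'gap',round(s['finger_gap'],3)); print(M.round(3))
if len(sys.argv)>1:
    w=eyes.snapshot(sys.argv[2]); pickle.dump(w,open(sys.argv[1]+'.pkl','wb')); grid(w,sys.argv[1]+'.png')
    f,Rm,t=cam(w); print('cam',(-Rm.T@t).round(3),Rm[2].round(3))
E
python3 look.py w1 wrist
```

```text
t: 1.82
tcp_pos: [0.5991, 0.1713, 0.2009]
tool_rot: [-0.134, 0.694, -0.694, 0.133]
force: [0.1, 0.3, 0.1]
finger_gap: 0.997
t: 2.82
tcp_pos: [0.5992, 0.1715, 0.2011]
tool_rot: [-0.28, -0.649, 0.649, 0.28]
force: [-0.1, 0.1, -0.2]
finger_gap: 0.99
t 2.8167 q [ 0.1    0.559  1.467 -0.     1.115  2.484] tcp [0.5992 0.1715 0.2011] F [-0.11  0.06 -0.17] T [-0.063  0.021 -0.017] gap 0.99
[[-0.687 -0.    -0.727]
 [ 0.727 -0.    -0.687]
 [ 0.    -1.     0.   ]]
cam [0.647 0.121 0.343] [-0.189  0.199 -0.962]
```

View pics/w1.png

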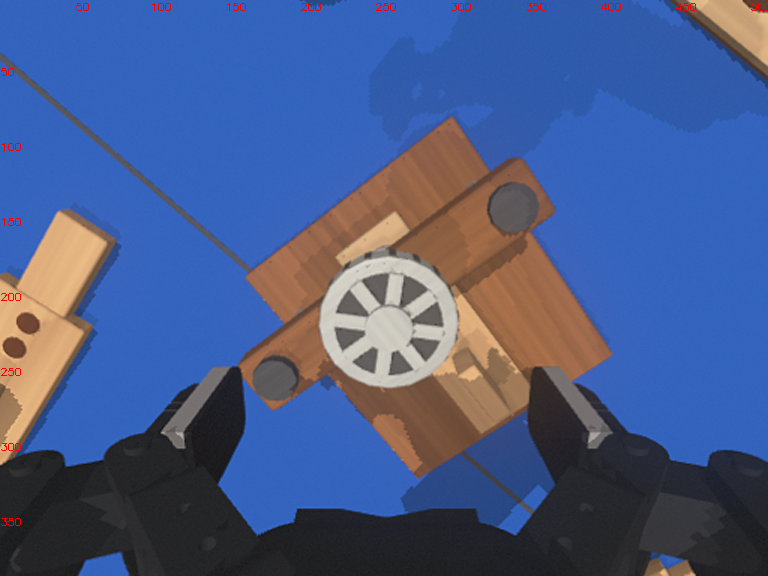

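The wrist view shows the wheel rim centred at (259,215) and the hub at (260,217). The beam nuts are at (183,252) and (342,139), and the boat is beneath at about (320,245).

Run:
```python
from h import *
import pickle
w=pickle.load(open('w1.pkl','rb')); s=manip.sense(); M=R.from_quat(s['tool_rot']).as_matrix()
h=(np.array([390,326])+.5)/1.5-.5; 
for k,z in((h,.156),((np.array([388.5,322])+.5)/1.5-.5,.151),((np.array([275,379])+.5)/1.5-.5,.113),((np.array([513.5,208])+.5)/1.5-.5,.113)):
  P=onz(w,k,z); print(P, 'tool cm',(M.T@(P-s['tcp_pos'])*100).round(2))
```

```text
[0.59855483 0.17015643 0.156     ] tool cm [-0.05  4.52  0.14]
[0.59895184 0.1705995  0.151     ] tool cm [-0.04  5.02  0.08]
[0.61079098 0.2442502  0.113     ] tool cm [ 4.5   8.82 -5.84]
[0.58581233 0.09816595 0.113     ] tool cm [-4.41  8.82  6.01]
```

```bash
python3 -m jog '[[[0,3,0.08],0],[[-0.03,6,0.08],0],[[-0.03,7.5,0.08],0],[[-0.03,8.2,0.08],0],[[-0.03,8.2,0.08],0],[[-0.03,8.2,0.08],0]]' 7.2
python3 -m jog '[[[0,0,0],0],[[0,0,0],0],[[0,0,0],0],[[0,0,0],0],[[0,0,0],0],[[0,0,0],0],[[0,0,0],0],[[0,0,0],0]]' 4.5 60
python3 look.py
```

```text
t: 3.37
tcp_pos: [0.5994, 0.1707, 0.1196]
tool_rot: [0.281, 0.649, -0.649, -0.28]
force: [-0.1, -0.5, 0.4]
finger_gap: 0.848
t: 4.03
tcp_pos: [0.5993, 0.1702, 0.1207]
tool_rot: [-0.281, -0.649, 0.649, 0.28]
force: [-2.9, -3.9, 6.2]
finger_gap: 0.683
t 4.0333 q [ 9.800e-02  6.610e-01  1.532e+00 -1.000e-03  9.470e-01  2.486e+00] tcp [0.5993 0.1702 0.1207] F [-2.89 -3.93  6.19] T [-0.485  0.449  0.051] gap 0.683
[[-0.685  0.001 -0.729]
 [ 0.729 -0.001 -0.685]
 [-0.002 -1.    -0.   ]]
```

```bash
python3 -m jog '[[[0,-0.08,0.05],0],[[0,-0.16,0.1],0],[[0,-0.16,0.1],0]]'
python3 look.py
```

```text
t: 4.28
tcp_pos: [0.5992, 0.1701, 0.1214]
tool_rot: [0.282, 0.649, -0.648, -0.28]
force: [1.0, -1.0, 1.2]
finger_gap: 0.681
t 4.2833 q [0.097 0.659 1.533 0.    0.946 2.485] tcp [0.5992 0.1701 0.1214] F [ 0.99 -0.96  1.18] T [-0.278 -0.042  0.057] gap 0.681
[[-0.684  0.003 -0.729]
 [ 0.729  0.    -0.684]
 [-0.002 -1.    -0.002]]
```

```bash
python3 -m jog '[[[0,-0.07,0],-0.08],[[0,-0.11,0],-0.16],[[0,-0.15,0],-0.25],[[0,-0.15,0],-0.25],[[0,-0.15,0],-0.25]]'
python3 look.py
```

```text
t: 4.7
tcp_pos: [0.5996, 0.1705, 0.1232]
tool_rot: [0.2, 0.679, -0.678, -0.198]
force: [0.8, 1.1, 4.7]
finger_gap: 0.683
t 4.7 q [9.800e-02 6.570e-01 1.531e+00 1.000e-03 9.500e-01 2.237e+00] tcp [0.5996 0.1705 0.1232] F [0.84 1.08 4.72] T [-0.006 -0.134 -0.12 ] gap 0.683
[[-0.842  0.003 -0.539]
 [ 0.539  0.001 -0.842]
 [-0.002 -1.    -0.003]]
```

```bash
python3 -m jog '[[[0,-0.14,0],-0.05],[[0,-0.23,0],-0.13],[[0,-0.3,0],-0.2],[[0,-0.38,0],-0.26],[[0,-0.38,0],-0.26],[[0,-0.38,0],-0.26]]'
python3 look.py
```

```text
t: 5.2
tcp_pos: [0.5997, 0.1709, 0.1263]
tool_rot: [0.11, 0.699, -0.698, -0.108]
force: [4.8, 4.1, -0.5]
finger_gap: 0.685
t 5.2 q [0.098 0.653 1.529 0.002 0.956 1.978] tcp [0.5997 0.1709 0.1263] F [ 4.8   4.11 -0.54] T [ 0.439 -0.591 -0.205] gap 0.685
[[-0.952  0.004 -0.305]
 [ 0.305  0.002 -0.952]
 [-0.003 -1.    -0.003]]
```

```bash
python3 -m jog '[[[-0.02,-0.1,-0.02],-0.1],[[-0.03,-0.19,-0.04],-0.2],[[-0.04,-0.28,-0.06],-0.3],[[-0.05,-0.37,-0.07],-0.4],[[-0.05,-0.46,-0.08],-0.5],[[-0.05,-0.46,-0.08],-0.5],[[-0.05,-0.46,-0.08],-0.5]]'
python3 look.py
```

```text
t: 5.78
tcp_pos: [0.5998, 0.172, 0.1308]
tool_rot: [-0.066, 0.705, -0.703, 0.068]
force: [3.8, 4.9, -0.2]
finger_gap: 0.68
t 5.7833 q [0.099 0.647 1.524 0.002 0.967 1.478] tcp [0.5998 0.172  0.1308] F [ 3.81  4.87 -0.18] T [ 0.616 -0.433 -0.059] gap 0.68
[[-0.982  0.002  0.19 ]
 [-0.19   0.002 -0.982]
 [-0.003 -1.    -0.002]]
```

```bash
python3 -m jog '[[[-0.02,-0.09,-0.02],-0.1],[[-0.04,-0.18,-0.05],-0.2],[[-0.06,-0.27,-0.08],-0.3],[[-0.06,-0.36,-0.08],-0.4],[[-0.06,-0.45,-0.08],-0.5],[[-0.06,-0.54,-0.08],-0.6],[[-0.06,-0.63,-0.08],-0.7],[[-0.06,-0.63,-0.08],-0.7],[[-0.06,-0.63,-0.08],-0.7]]'
python3 look.py
```

```text
t: 6.53
tcp_pos: [0.599, 0.1733, 0.1371]
tool_rot: [-0.304, 0.639, -0.637, 0.305]
force: [1.7, 5.4, 1.4]
finger_gap: 0.686
t 6.5333 q [0.101 0.639 1.52  0.003 0.983 0.78 ] tcp [0.599  0.1733 0.1371] F [1.68 5.39 1.36] T [ 0.695 -0.184 -0.065] gap 0.686
[[-0.629 -0.     0.777]
 [-0.777  0.003 -0.629]
 [-0.002 -1.    -0.002]]
```

```bash
python3 -m jog '[[[0,-0.11,0],-0.1],[[0,-0.21,0],-0.2],[[0,-0.3,0],-0.3],[[0,-0.4,0],-0.4],[[0,-0.49,0],-0.5],[[0,-0.58,0],-0.6],[[0,-0.67,0],-0.7],[[0,-0.67,0],-0.7],[[0,-0.67,0],-0.7]]'
python3 look.py
```

```text
t: 7.28
tcp_pos: [0.5976, 0.1738, 0.1435]
tool_rot: [-0.505, 0.497, -0.493, 0.505]
force: [-0.4, 6.3, 3.6]
finger_gap: 0.679
t 7.2833 q [0.102 0.631 1.516 0.004 0.998 0.08 ] tcp [0.5976 0.1738 0.1435] F [-0.45  6.35  3.64] T [ 0.984  0.057 -0.049] gap 0.679
[[ 0.02  -0.003  1.   ]
 [-1.     0.003  0.02 ]
 [-0.004 -1.    -0.003]]
```

```bash
python3 -m jog '[[[0,-0.12,0],-0.04],[[0,-0.2,0],-0.08],[[0,-0.25,0],-0.12],[[0,-0.25,0],-0.12],[[0,-0.25,0],-0.12]]'
python3 look.py
```

```text
t: 7.7
tcp_pos: [0.5973, 0.1737, 0.145]
tool_rot: [0.534, -0.466, 0.462, -0.533]
force: [0.0, 6.9, -2.2]
finger_gap: 0.684
t 7.7 q [ 0.102  0.628  1.515  0.005  1.002 -0.04 ] tcp [0.5973 0.1737 0.145 ] F [ 0.03  6.9  -2.2 ] T [ 1.002 -0.11  -0.228] gap 0.684
[[ 0.138 -0.004  0.99 ]
 [-0.99   0.004  0.138]
 [-0.004 -1.    -0.004]]
```

```bash
python3 -m jog '[[[0,0.02,0],-0.05],[[0,0.02,0],-0.1],[[0,0.02,0],-0.1]]'
python3 look.py
python3 -m jog '[[[0,-0.01,0],-0.05],[[0,-0.01,0],-0.1],[[0,-0.01,0],-0.1]]'
python3 look.py
```

```text
t: 7.95
tcp_pos: [0.5971, 0.1737, 0.1454]
tool_rot: [-0.556, 0.439, -0.435, 0.556]
force: [-1.7, 6.0, 2.5]
finger_gap: 0.685
t 7.95 q [ 0.102  0.628  1.515  0.005  1.003 -0.14 ] tcp [0.5971 0.1737 0.1454] F [-1.69  5.96  2.49] T [ 0.95   0.143 -0.443] gap 0.685
[[ 0.237 -0.005  0.972]
 [-0.972  0.004  0.237]
 [-0.005 -1.    -0.004]]
t: 8.2
tcp_pos: [0.5969, 0.1738, 0.1457]
tool_rot: [-0.575, 0.414, -0.408, 0.576]
force: [-2.3, 5.5, 2.4]
finger_gap: 0.681
t 8.2 q [ 0.101  0.627  1.515  0.008  1.004 -0.234] tcp [0.5969 0.1738 0.1457] F [-2.25  5.51  2.45] T [ 0.771  0.298 -2.387] gap 0.681
[[ 0.324 -0.005  0.946]
 [-0.946  0.006  0.324]
 [-0.007 -1.    -0.003]]
```

```bash
python3 -m jog '[[[0,-0.04,0],0.03],[[0,-0.04,0],0.06],[[0,-0.04,0],0.06]]' - 40
python3 look.py
```

```text
t: 8.45
tcp_pos: [0.597, 0.1737, 0.1458]
tool_rot: [-0.563, 0.429, -0.425, 0.564]
force: [-0.8, 6.1, 0.7]
finger_gap: 0.68
t 8.45 q [ 0.101  0.627  1.515  0.006  1.004 -0.176] tcp [0.597  0.1737 0.1458] F [-0.78  6.07  0.7 ] T [ 0.931  0.08  -0.995] gap 0.68
[[ 0.271 -0.005  0.963]
 [-0.963  0.005  0.271]
 [-0.006 -1.    -0.004]]
```

```bash
python3 -m jog '[[[0,0,0],0],[[0,0,0],0],[[0,0,0],0],[[0,0,0],0],[[0,0,0],0]]' 7.6
python3 -m jog '[[[0,-3,0],0],[[0,-6,0],0],[[0,-10,0],0],[[0,-10,0],0],[[0,-10,0],0]]'
python3 look.py side2 side
python3 - <<'E'
from h import *; import pickle
w=pickle.load(open('side2.pkl','rb')); crop(w,208,308,110,210,6,'side2c.png')
E
```

```text
t: 8.87
tcp_pos: [0.5992, 0.1712, 0.1464]
tool_rot: [0.566, -0.425, 0.425, -0.565]
force: [-1.0, -0.2, 0.2]
finger_gap: 0.892
t: 9.28
tcp_pos: [0.6012, 0.1715, 0.2498]
tool_rot: [-0.564, 0.423, -0.427, 0.567]
force: [0.5, 0.3, 0.3]
finger_gap: 0.89
t 9.2833 q [ 0.1    0.506  1.417 -0.     1.212 -0.182] tcp [0.6012 0.1715 0.2498] F [0.55 0.29 0.34] T [0.025 0.043 0.018] gap 0.89
[[ 0.278  0.007  0.961]
 [-0.961  0.     0.278]
 [ 0.001 -1.     0.007]]
cam [ 0.271 -0.782  1.157] [ 0.186  0.579 -0.794]
```

View pics/side2c.png

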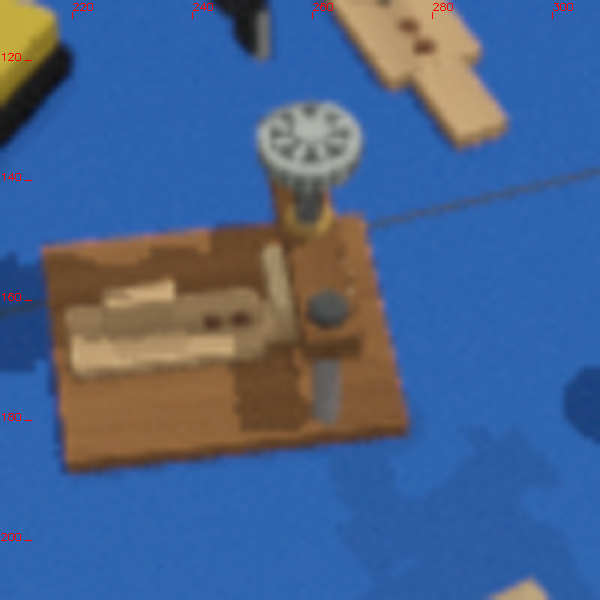

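The wheel now stands high at (259,132), with the plate up against the beam. The boat is free, and its fin top is at about (231,158.5).

Run:
```python
from h import *; import pickle
w=pickle.load(open('side2.pkl','rb')); s=manip.sense(); M=R.from_quat(s['tool_rot']).as_matrix()
for z in (.151,.163,.175): print(z,proj(w,[.5985,.1708,z]))
P=onz(w,[231,158.6],.058); print(P,(M.T@(P-s['tcp_pos'])*100).round(2)); o=np.array([.5985,.1710]);y=-.175
d=P[:2]-o; print('press frame',np.array([[np.cos(y),np.sin(y)],[-np.sin(y),np.cos(y)]])@d)
a=[onz(w,[208+k[0]/6,110+k[1]/6],.024)[:2] for k in((70,340),(72,375))]; print(a)
```

```text
0.151 [[259.17998782 137.63875304]]
0.163 [[259.21524443 135.17863922]]
0.175 [[259.25096055 132.68537242]]
[0.4966235  0.18844607 0.058     ] [-4.51 18.93 -9.44]
press frame [-0.103358   -0.00055792]
[array([0.45248024, 0.19273399]), array([0.44632275, 0.16495444])]
```

```bash
python3 -m jog '[[[-2,0,-4],-0.11],[[-4.5,0,-8],-0.22],[[-4.5,2,-9.44],-0.33],[[-4.5,5,-9.44],-0.45],[[-4.5,8,-9.44],-0.56],[[-4.5,10,-9.44],-0.67],[[-4.5,10,-9.44],-0.78],[[-4.5,10,-9.44],-0.89],[[-4.5,10,-9.44],-1.0],[[-4.5,10,-9.44],-1.114],[[-4.5,10,-9.44],-1.114],[[-4.5,10,-9.44],-1.114]]'
python3 look.py w3 wrist
```

```text
t: 10.33
tcp_pos: [0.495, 0.1882, 0.1453]
tool_rot: [0.705, -0.064, 0.062, -0.704]
force: [-0.3, -0.4, 0.1]
finger_gap: 0.894
t 10.3333 q [ 0.152  0.525  1.752 -0.     0.868 -1.241] tcp [0.495  0.1882 0.1453] F [-0.31 -0.43  0.08] T [-0.027 -0.033 -0.028] gap 0.894
[[ 0.984 -0.003  0.177]
 [-0.177 -0.001  0.984]
 [-0.003 -1.    -0.001]]
cam [0.428 0.201 0.288] [ 0.265 -0.048 -0.963]
```

View pics/w3.png

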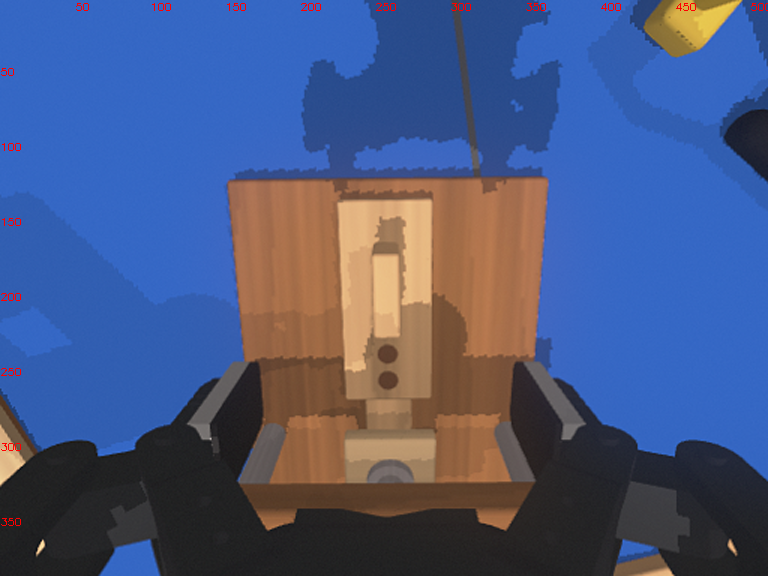

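Looking down from the wrist: the fin top spans (248,169)–(267,225) and the hull corners are about (225,133), (288,133), (288,265) and (231,265). The bow still lies under the raised plate.

Run:
```python
from h import *; import pickle
w=pickle.load(open('w3.pkl','rb')); s=manip.sense(); M=R.from_quat(s['tool_rot']).as_matrix()
g=lambda p,z:onz(w,(np.array(p)+.5)/1.5-.5,z)
H=[g(p,.024)[:2] for p in((339,200),(432,199),(432,397),(346,398))]
print(np.round(H,4)); L=[np.linalg.norm(H[i]-H[(i+1)%4]) for i in range(4)]; print(np.round(L,4))
ang=lambda v:np.arctan2(v[1],v[0]); print('yaw edges',ang(H[3]-H[0]),ang(H[2]-H[1]))
F=[g(p,.058) for p in((372,254),(399,253),(400,337),(373,337))]; c=np.mean(F,0); print('fin',c,[np.linalg.norm(F[i]-F[(i+1)%4]).round(4) for i in range(4)],'yaw',ang((F[3]-F[0])[:2]),ang((F[2]-F[1])[:2]))
yaw=ang((H[3]-H[0]+H[2]-H[1])); C=np.mean(H,0); o=C-.015*np.array([np.cos(yaw),np.sin(yaw)]); print('origin from hull',o,yaw)
print('tool shift',(M.T@(c-s['tcp_pos'])*100).round(2))
```

```text
[[0.4465 0.1713]
 [0.4548 0.2207]
 [0.5717 0.2029]
 [0.5632 0.1515]]
[0.0502 0.1183 0.0521 0.1184]
yaw edges -0.16746245284606917 -0.1512492492025026
fin [0.49438637 0.18849015 0.058     ] [np.float64(0.0131), np.float64(0.0434), np.float64(0.0137), np.float64(0.0429)] yaw -0.17296805130332288 -0.15800712081568408
origin from hull [0.49426605 0.18899708] -0.15935980942652428
tool shift [-0.07  8.76  0.02]
```

```bash
python3 -m jog '[[[-0.07,3,0.03],-0.015],[[-0.07,6,0.03],-0.015],[[-0.07,9,0.03],-0.015],[[-0.07,11,0.03],-0.015],[[-0.07,11.4,0.03],-0.015],[[-0.07,11.4,0.03],-0.015],[[-0.07,11.4,0.03],-0.015]]' 4
python3 -m jog '[[[0,0,0],0],[[0,0,0],0],[[0,0,0],0],[[0,0,0],0],[[0,0,0],0],[[0,0,0],0],[[0,0,0],0],[[0,0,0],0]]' 0.5 40
python3 look.py
```

```text
t: 10.97
tcp_pos: [0.4959, 0.1889, 0.033]
tool_rot: [-0.705, 0.057, -0.057, 0.705]
force: [-0.1, 0.5, 0.2]
finger_gap: 0.467
t: 11.63
tcp_pos: [0.4967, 0.1891, 0.0342]
tool_rot: [-0.705, 0.055, -0.058, 0.705]
force: [0.0, 0.4, 6.3]
finger_gap: 0.156
t 11.6333 q [ 0.153  0.718  1.811  0.     0.609 -1.258] tcp [0.4967 0.1891 0.0342] F [0.04 0.39 6.33] T [ 0.011  0.079 -0.03 ] gap 0.156
[[ 0.987  0.003  0.159]
 [-0.159  0.     0.987]
 [ 0.003 -1.     0.001]]
```

```bash
python3 -m jog '[[[0,-0.3,0],0],[[0,-0.6,0],0],[[-1,-0.6,0],0],[[-2.5,-0.6,0],0],[[-4,-0.6,0],0],[[-5.5,-0.7,0],0],[[-7,-1.5,0],0],[[-8.5,-2.5,0],0],[[-9,-4.5,0],0],[[-9,-7,0],0],[[-9,-9.5,0],0],[[-9,-12,0],0],[[-9,-14,0],0],[[-9,-14,0],0],[[-9,-14,0],0]]' - 50
python3 look.py
```

```text
t: 12.88
tcp_pos: [0.4063, 0.2033, 0.1733]
tool_rot: [-0.705, 0.056, -0.057, 0.705]
force: [-0.1, -1.0, -0.2]
finger_gap: 0.154
t 12.8833 q [ 0.217  0.394  1.911  0.     0.835 -1.194] tcp [0.4063 0.2033 0.1733] F [-0.13 -0.96 -0.16] T [ 0.005  0.045 -0.02 ] gap 0.154
[[ 0.987  0.002  0.159]
 [-0.159  0.     0.987]
 [ 0.002 -1.     0.001]]
```

```bash
python3 -m jog '[[[0,-1,-3],0],[[0,-1,-6],0],[[0,-1,-9],0],[[0,-1,-12],0],[[0,-1,-15],0],[[1,-1,-18],-0.05],[[3,-1,-21],-0.1],[[5,-1,-24],-0.15],[[7,-1,-27],-0.2],[[9,-1,-30],-0.25],[[11.5,0,-33],-0.3],[[14,0,-35.5],-0.347],[[16.5,0,-37.1],-0.347],[[18.25,0,-37.1],-0.347],[[18.25,0,-37.1],-0.347],[[18.25,0,-37.1],-0.347],[[18.25,0,-37.1],-0.347]]'
python3 look.py w4 wrist
python3 - <<'E'
from h import *; import pickle
d={'wrist':pickle.load(open('w4.pkl','rb')),'scene':snap('scene'),'side':snap('side')}; pickle.dump(d,open('s4.pkl','wb'))
E
```

```text
t: 14.3
tcp_pos: [0.5256, -0.1906, 0.1708]
tool_rot: [-0.703, -0.065, 0.068, 0.705]
force: [-0.3, 0.4, -0.8]
finger_gap: 0.153
t 14.3 q [-0.548  0.521  1.656 -0.     0.971 -2.306] tcp [ 0.5256 -0.1906  0.1708] F [-0.29  0.36 -0.75] T [-0.052  0.035  0.01 ] gap 0.153
[[ 0.982 -0.005 -0.187]
 [ 0.187  0.003  0.982]
 [-0.004 -1.     0.004]]
cam [ 0.459 -0.204  0.313] [ 0.263  0.055 -0.963]
```

View pics/w4.png

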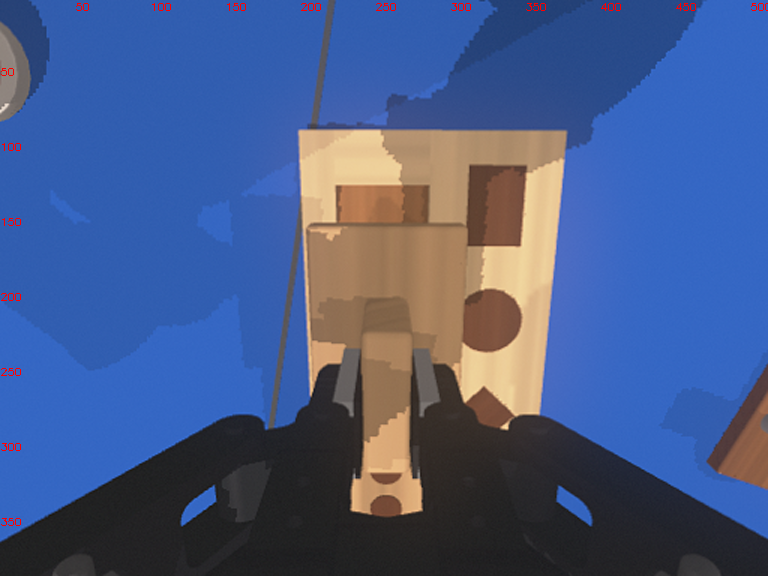

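The wrist view shows the boat held over the frame. Its stern edge runs (205,150)–(310,149), the recess stern edge (224,123)–(286,123), and the frame's stern corners are at (199,87) and (377,87).

Run:
```python
from h import *; import pickle
w=pickle.load(open('w4.pkl','rb')); s=manip.sense(); M=R.from_quat(s['tool_rot']).as_matrix()
g=lambda p,z:onz(w,(np.array(p)+.5)/1.5-.5,z)
ang=lambda v:np.arctan2(v[1],v[0])
def pose(A,B,xl,ym,z):  # A=-y side, B=+y side
    a,b=g(A,z)[:2],g(B,z)[:2]; yaw=ang(b-a)-np.pi/2; m=(a+b)/2
    X=np.array([np.cos(yaw),np.sin(yaw)]); Y=np.array([-X[1],X[0]])
    return m-xl*X-ym*Y,yaw,np.linalg.norm(b-a)
print('frame',pose((299,130),(566,131),-.08,.03,.012))
print('recess',pose((336,185),(429,185),-.048,0,.012))
b=pose((307,226),(466,225),-.045,0,.1606); print('boat',b)
z=.1506+.044; F=[g(p,z) for p in((363,334),(410,334))]; print('fin stern mid',np.mean(F,0),np.linalg.norm(F[0]-F[1]))
print(proj(w,[.5251,-.1926,.012])*1.5, s['tcp_pos'])
```

```text
frame (array([ 0.52362297, -0.19257232]), np.float64(0.18560383977759742), np.float64(0.15881819632972202))
recess (array([ 0.52342773, -0.19229855]), np.float64(0.18822380432679253), np.float64(0.05684769247901635))
boat (array([ 0.52383408, -0.19028453]), np.float64(0.19417671133225944), np.float64(0.050364490999310924))
fin stern mid [ 0.50295386 -0.19472079  0.1946    ] 0.012314526938704712
[[381.4431012  264.01110616]] [ 0.52636472 -0.1908996   0.17209886]
```

```bash
python3 -m jog '[[[0,2,-0.1],0],[[0,4,-0.17],0],[[0,7,-0.17],0],[[0,10,-0.17],0],[[0,12,-0.17],0],[[0,13,-0.17],0],[[0,13,-0.17],0],[[0,13,-0.17],0],[[0,13,-0.17],0]]'
python3 look.py w5 wrist
```

```text
t: 15.2
tcp_pos: [0.529, -0.1942, 0.044]
tool_rot: [0.705, 0.067, -0.065, -0.703]
force: [0.2, -0.8, -0.9]
finger_gap: 0.152
t 15.2 q [-0.55   0.724  1.725 -0.     0.69  -2.308] tcp [ 0.529  -0.1942  0.044 ] F [ 0.22 -0.76 -0.91] T [-0.004  0.018  0.026] gap 0.152
[[ 0.982  0.002 -0.186]
 [ 0.186 -0.001  0.982]
 [ 0.002 -1.    -0.002]]
cam [ 0.461 -0.207  0.186] [ 0.27   0.051 -0.961]
```

View pics/w5.png

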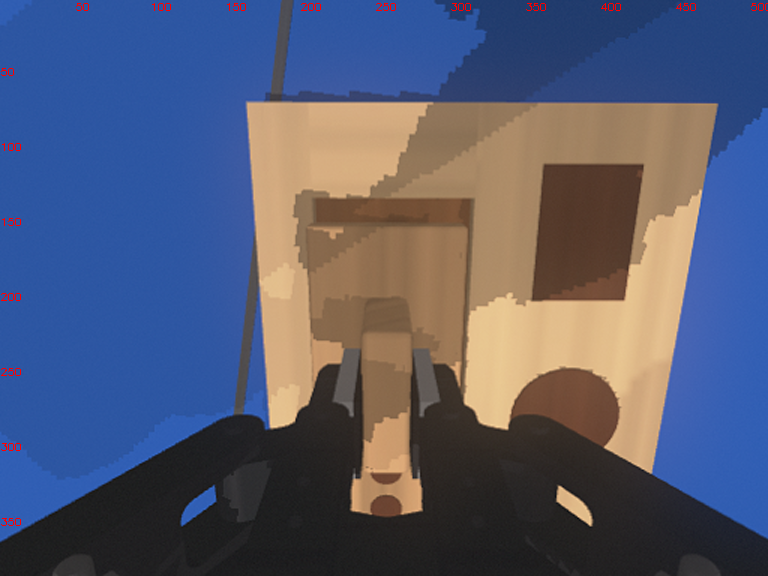

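Close view: the recess stern edge runs (209,132)–(315,133) and the boat's stern top edge (205,151)–(311,150). I'll compute the offset now.

Run:
```python
from h import *; import pickle
w=pickle.load(open('w5.pkl','rb')); s=manip.sense(); M=R.from_quat(s['tool_rot']).as_matrix()
g=lambda p,z:onz(w,(np.array(p)+.5)/1.5-.5,z)
ang=lambda v:np.arctan2(v[1],v[0])
def pose(A,B,xl,ym,z):
    a,b=g(A,z)[:2],g(B,z)[:2]; yaw=ang(b-a)-np.pi/2; m=(a+b)/2
    X=np.array([np.cos(yaw),np.sin(yaw)]); Y=np.array([-X[1],X[0]])
    return m-xl*X-ym*Y,yaw,np.linalg.norm(b-a)
f=pose((247,102),(717,104),-.08,.03,.012); r=pose((313,198),(473,199),-.048,0,.012)
b=pose((307,226),(466,225),-.045,0,s['tcp_pos'][2]-.0102)
for n in (f,r,b): print(n)
for q in (f,r): print('shift tool cm',(M.T@np.append(q[0]-b[0],0)*100).round(2),'turn',-(q[1]-b[1]))
```

```text
(array([ 0.52348818, -0.19274858]), np.float64(0.18524868816461026), np.float64(0.1591876205645525))
(array([ 0.52359267, -0.19289412]), np.float64(0.1822041674910062), np.float64(0.056940495011149624))
(array([ 0.52724222, -0.19397782]), np.float64(0.19469275999678803), np.float64(0.050181909553467484))
shift tool cm [-0.35 -0.    0.19] turn 0.00944407183217777
shift tool cm [-0.34 -0.    0.17] turn 0.012488592505781826
```

```bash
python3 -m jog '[[[-0.15,0,0.1],0.01],[[-0.32,0,0.17],0.01],[[-0.32,0.4,0.17],0.01],[[-0.32,0.8,0.17],0.01],[[-0.32,1.2,0.17],0.01],[[-0.32,1.6,0.17],0.01],[[-0.32,1.8,0.17],0.01],[[-0.32,1.8,0.17],0.01],[[-0.32,1.8,0.17],0.01]]'
python3 look.py
```

```text
t: 16.0
tcp_pos: [0.5245, -0.1926, 0.0244]
tool_rot: [-0.704, -0.062, 0.063, 0.704]
force: [-1.3, 0.3, 0.5]
finger_gap: 0.153
t 16.0 q [-0.552  0.755  1.74  -0.     0.647 -2.3  ] tcp [ 0.5245 -0.1926  0.0244] F [-1.33  0.33  0.54] T [ 0.038 -0.003 -0.033] gap 0.153
[[ 0.984 -0.001 -0.176]
 [ 0.176  0.     0.984]
 [-0.    -1.     0.   ]]
```

```bash
python3 -m jog '[[[0,0.1,0],0],[[0,0.1,0],0],[[0,0.1,0],0]]'
python3 -m jog '[[[0,0,0],0],[[0,0,0],0],[[0,0,0],0],[[0,0,0],0]]' 4
python3 -m jog '[[[0,-1,0],0],[[0,-3,0],0],[[0,-6,0],0],[[-3,-9,0],0],[[-6,-12,0],0],[[-9,-14,0],0],[[-9,-14,0],0],[[-9,-14,0],0],[[-9,-14,0],0]]'
python3 look.py w6 wrist
python3 - <<'E'
from h import *; import pickle
d={n:eyes.snapshot(n) for n in('scene','side')}; pickle.dump(d,open('s6.pkl','wb'))
grid(d['side'],'side6.png')
a=cv2.resize(d['side']['frame'][195:280,225:330,::-1],None,fx=4,fy=4); b=cv2.imread('pics/w6.png')
b=cv2.resize(b,(480,360)); im=np.zeros((360,900,3),np.uint8); im[:340,:420]=a; im[:,420:]=b; cv2.imwrite('pics/f6.png',cv2.resize(im,(800,320)))
E
```

```text
t: 16.25
tcp_pos: [0.5246, -0.1927, 0.0242]
tool_rot: [0.704, 0.063, -0.063, -0.704]
force: [-1.9, 1.3, 6.2]
finger_gap: 0.157
t: 16.58
tcp_pos: [0.5247, -0.1927, 0.0234]
tool_rot: [-0.704, -0.063, 0.063, 0.704]
force: [0.1, 0.1, 0.5]
finger_gap: 0.469
t: 17.33
tcp_pos: [0.4367, -0.209, 0.1641]
tool_rot: [0.705, 0.063, -0.062, -0.704]
force: [-0.3, 0.2, -0.0]
finger_gap: 0.472
t 17.3333 q [-0.678  0.443  1.85   0.     0.847 -2.425] tcp [ 0.4367 -0.209   0.1641] F [-0.28  0.24 -0.02] T [-0.066 -0.05   0.019] gap 0.472
[[ 0.984  0.002 -0.176]
 [ 0.176 -0.001  0.984]
 [ 0.001 -1.    -0.001]]
cam [ 0.369 -0.221  0.306] [ 0.27   0.048 -0.962]
```

View pics/w6.png

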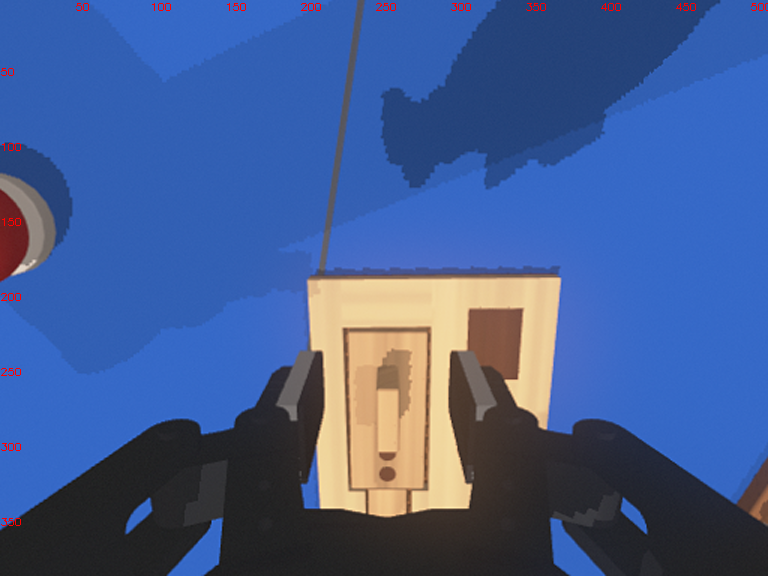

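View pics/side6.png

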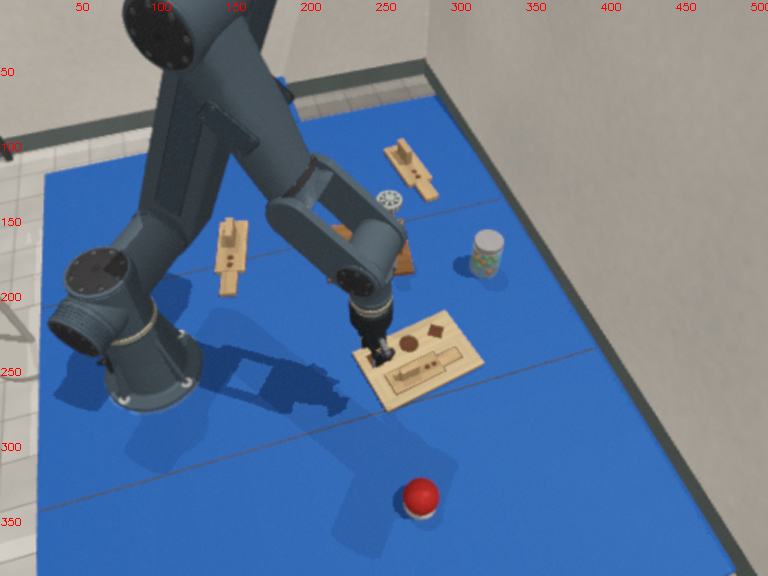

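The wrist view shows the boat in its recess, hull (231–286, 220–326), with a thin even gap all round. In the side view it sits in the frame at (283,247), the wheel is up at (259,132), and the jar (325,168) and ball (281,330) have not moved. The robot is clear of everything, so I'm handing in.

```bash
python3 -c "
from station import workorder; print(workorder.sign_off())"
```

```text
the job is handed in; nothing more can be done
None
```

The boat is out of the press, lying in its place in the puzzle frame and let go. I handed the job in at about 17 s of the 72 s allowed.

- **Handwheel:** I wound it about 2.8 rad anticlockwise, raising the hand with it at about 9 mm per rad. It rose about 24 mm, and at the end the torque jumped to 2.4 N m, which showed the stop. A side view put the top of the wheel at about 177 mm, against 175 mm expected at the stop.
- **Spring collar:** the vertical force I read after each step never went above 6.2 N, about 0.8 mm of give. That highest reading came when the fingers first closed, and I relieved it before turning. I only read the force between steps, so brief peaks during a move were not seen.
- **Sideways force:** while winding there was a steady sideways force of 5–7 N from a slightly off-centre grip, which I left.
- **Placing the boat:** after it was drawn out by its fin, a close look just above the recess showed it about 4 mm off, so I corrected that before lowering. It met the recess floor at the expected height, and I pressed it down with about 6 N before letting go.
- **Last check:** the final wrist view showed a thin, even gap all round the boat. The side view showed the jar and the ball unmoved. The arm hid the excavator in that view, so I could not check it there, but the arm's path kept well clear of it.

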